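Roll a sediment core along its logging board to the red line

TASK

With the fingertips on its upper half, roll the lying sediment core gently along the logging board so that it turns over as it goes and comes to rest squarely on the red line, its middle within 8 mm of the line. Only push it: do not grasp it, lift it, press it hard or reach down past its mid-height, and leave the bottle, can and dust blower where they stand.

Things in the scene. Friction and masses are not known exactly. Their poses are not given: they have to be found in the camera images.
- core: Smooth core tube lying on the mat: 50 mm in diameter, 120 mm long, blue caps, white stripe, 0.2 to 0.4 kg, friction 0.3. Origin on its axis at mid-length, 35 mm above the desk (top at 60 mm). Local x = its axis; z, through the stripe, is up at the start and turns with it. Let go at 30 mm/s it stops within 5 mm and stays. Pushed from behind within 10 mm of its top it may wedge on the mat.
- cursor: Fixed red line, 3 mm wide, 130 mm long, lying flat across the mat (nothing to bump into), with a red carriage on the rail at the robot's side, 30 mm high with its screw. Origin: middle of the line, 10 mm above the desk. Local x runs along the line, away from the carriage; local y is the rolling direction: the core starts 67 to 129 mm from the line, on its +y side.
- board: Fixed plywood board, 170 mm (local x) by 236 mm (y, rolling direction), grey felt mat 136 x 208 mm centred at x = +12 mm, surface 10 mm above the desk, end stops 23 mm high with inner faces at y = -104 and +104 mm, scale rail along -x. Origin: centre of underside. Beware the big screen: a slab from world (0.21, 0.21) to (0.34, -0.47), z 0.11 to 0.56; keep arm and elbow over or left of it.
- lens_bottle: Bystander: pale blue lens cleaner bottle with white cap, 34 mm wide, 105 mm tall, standing loose; origin at the centre of its foot.
- objective_can: Bystander: black screw can, 57 mm wide, 68 mm tall, standing loose; origin at the centre of its foot.
- blower_bulb: Bystander: dark rubber dust blower with a red nozzle, 54 mm wide, 122 mm tall, standing loose; origin at the centre of its foot.

How it is judged:
By the outcome, as a careful person would: the job done as asked, in the order asked, and still so for the second after the job is handed in, with the robot touching nothing.
It also fails if it takes over 48 s, if anything falls off the work surface, if the arm or the gripper's body presses on something with over 40 N, if the wrist force passes 120 N, or if a joint passes its speed limit or range.

ROBOT

A 6-joint arm with a two-finger parallel gripper is mounted at the origin on the work surface; the furniture and walls round the work are solid. World frame = base frame: x ahead of the robot, y to its left, z up, the work surface at z = 0. Lengths are in m, angles in rad, forces in N, time in s.
With the tool pointing down it reaches from about 0.4 to 0.825 m from the base axis. Payload 7 kg.
Tool frame: the origin (TCP) lies midway between the tips of the shut fingers; the grasp point (between the pads) lies 19 mm behind it; z points along the fingers, y is the line along which they close (so a half turn about z gives the same grasp; the last joint's range is limited). The gripper opens to 88 mm and grips with 3 to 60 N. Pads are 19 mm wide; open, the fingers measure 130 mm over their backs; the gripper's body (78 mm by 193 mm) begins 47 mm behind the grasp point.
Start: joints at [1.582, 0.359, 0.012, 0, -1.224, -0.288], TCP at [0.184, 0.649, 0.227] pointing down, gripper open.
Joint ranges: [-3.07, 3.07], [-1.43, 2.12], [-1.02, 1.25], [-3.03, 1.67], [-3.05, -0], [-3.03, 3.03]. Speed limits (rad/s): [2.39, 2.39, 3.01, 3.14, 3.14, 3.14].

INTERFACE

Orientations are given as [roll, pitch, yaw] about the fixed x, y, z axes, in that order (R = Rz(yaw) Ry(pitch) Rx(roll)).
In Python, from station import get_state, grab_frame, calibration, job_done, boxes_of, regions_of, spot_point gives the robot as it stands. The module is installed in compiled form; this text tells all that it offers.
- The arm moves only by the tool arm_command, never from a script. Its argument "commands" is a list of rows, each an object of numbers: "tx", "ty", "tz": the shift along the tool's x, y, z each as a share of 25 cm, from -1 to 1; "twist": the turn about the tool's z as a share of 180 degrees, from -1 to 1. A call has exactly 8 rows; each row is the pose to reach, as a shift and turn from the pose commanded when the call began, along the tool's axes at that moment, turning the shorter way round; what a row does not reach only later rows make up. A row lasts 1/12 s, in which the tool goes at most 41.7 mm and 7.16 degrees, less where a joint would pass 70% of its speed; a pose out of reach is approached as far as the arm can. A call with a number of a shift or a turn outside -1 to 1 is refused whole. A call with a gripper value outside its range is refused whole. "claw" is the opening, from 0 (shut) to 1 (fully open), set as the call begins (left out, the last holds). The fingers move at their own pace and stop on an object; "grip_force" is the grip in N (left out, the last holds). Time passes only in rows, so rows that repeat a pose let the fingers close, or fill a call up. It gives the time, the measured TCP pose, the force, the opening and the grip force at its end, in the units of the state.
- get_state(): the state, without advancing time (a new reading comes with each control period).
- grab_frame(name): name is "scene" or "side" or "wrist"; returns the picture (480x640x3 uint8, red, green, blue); there is no depth.
- calibration(name): a dict with "camera_matrix" (3x3 intrinsics, pixels), "extrinsics" (4x4, takes a point from camera to world coordinates). Camera axes: x right, y down, z forward; pixel columns grow to the right and rows downward; lengths in m; the calibration is good to about 2 mm. A picture is of the moment at which its call begins: read the wrist's pose just before it. calibration takes no time and is no camera call; for the wrist camera it gives the pose at the moment of the call.
- job_done(): hands the job in; it is judged then, once.
Trained networks look in the newest picture that a camera, given by its name, has taken for a name from the list of things; names that differ only in an ending like _2 or _b are one class to them, and where a whole thing is asked for, a point or a joint stands for the part that bears it (a point fixed in the world has none). Each returns a list of dicts, best first, with "score" (0 to 1); they miss things now and then, are a little off and sometimes report something else, mostly with a low value. They report only what shows in the picture. A call takes as long as a camera call.
- boxes_of(query, camera): "rect" ([left, top, right, bottom] in pixels, round what is visible of it).
- regions_of(query, camera): "region" (480x640 bool, what is visible of it) and "rect" ([left, top, right, bottom] in pixels, round what is visible of it).
- spot_point(query, camera): "uv" ([column, row] in pixels: a listed point, or the origin of a listed thing).
The state is a dict: "t": time; "q": joint angles; "qd": joint speeds; "joint_efforts": joint torques, N m; "eef_pos": TCP position; "ee_rot": TCP orientation; "force": force on the tool from outside, world axes, zero at the start; "moment": the same for the moment, N m; "width": finger opening in m; "gripper_force": force on a finger pad.
Only numpy, scipy, OpenCV 4.12 (cv2) and the standard library are available. Lean on these libraries where they do the work, as an engineer would, in place of code of your own. Each camera call takes 0.05 s, during which the arm holds its last target. There are 200 camera calls.

## Working session

There is one attempt and no reset: what is moved stays moved. The work goes in short steps, Python scripts to look and compute and a tool call to move; the robot and the scene stay as the last step left them, time stands still between calls to the robot, and variables do not carry over. Pictures are saved under pics/ and viewed, at most 10 in all, crops included, and the job is handed in when it is done.

Besides the shell and the picture viewer there is one more tool, called after ">>>" by a JSON object that holds its "op" and its "data", one argument or row to a line. arm_command: Moves the arm, as the interface text tells. Shift numbers are shares of 25 cm and turn numbers shares of 180 degrees, none past 1 either way. Its arguments: {"type":"object","properties":{"commands":{"type":"array"},"claw":{"type":"number"},"grip_force":{"type":"number"}},"required":["commands"]}

```bash
mkdir -p pics; python3 - <<'E'
from station import *
import cv2, numpy as np
s=get_state(); print(s['t'],s['eef_pos'],s['ee_rot'],s['width'],s['force'])
for n in ['scene','side']:
    im=grab_frame(n); cv2.imwrite(f'pics/{n}0.png',im[:,:,::-1])
    c=calibration(n); print(n,c['extrinsics'][:3,3] if hasattr(c['extrinsics'],'shape') else c['extrinsics'])
    for q in ['core','cursor','board','lens_bottle','objective_can','blower_bulb']:
        r=spot_point(q,n); print(q,[(x['uv'],round(x['score'],2)) for x in r[:2]])
E
```

```text
0.0 [0.18434144 0.64882228 0.22562826] [ 3.13992182e+00 -1.40232588e-04 -2.76903461e-01] 0.08783213512990183 [ 0.41914864 -0.18111063 -0.36701252]
scene [-0.24782545  0.55162759  0.42797827]
core [([208.5, 315.5], 0.56), ([268.6, 257.6], 0.28)]
cursor [([280.4, 318.2], 0.85)]
board [([265.5, 337.2], 0.8)]
lens_bottle [([379.5, 256.9], 0.84)]
objective_can [([268.8, 258.9], 0.78)]
blower_bulb [([391.5, 234.3], 0.83)]
side [0.05147648 0.66846008 0.89303025]
core [([273.1, 349.8], 0.78)]
cursor [([314.7, 319.1], 0.75), ([256.4, 238.0], 0.65)]
board [([309.1, 335.8], 0.86)]
lens_bottle [([346.6, 215.0], 0.89)]
objective_can [([259.4, 238.0], 0.66)]
blower_bulb [([342.9, 179.8], 0.56)]
```

View pics/scene0.png

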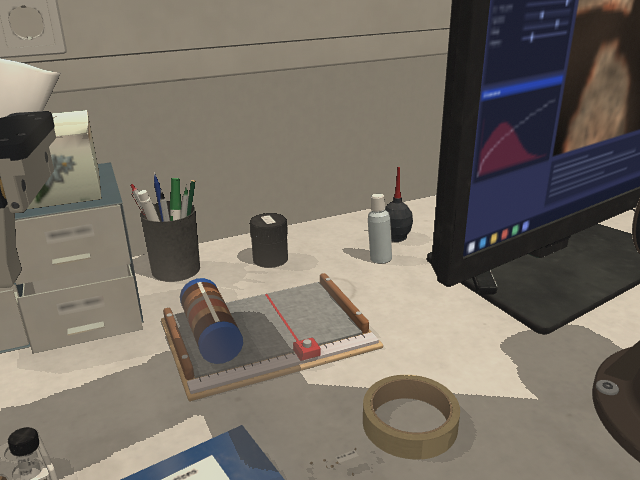

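View pics/side0.png

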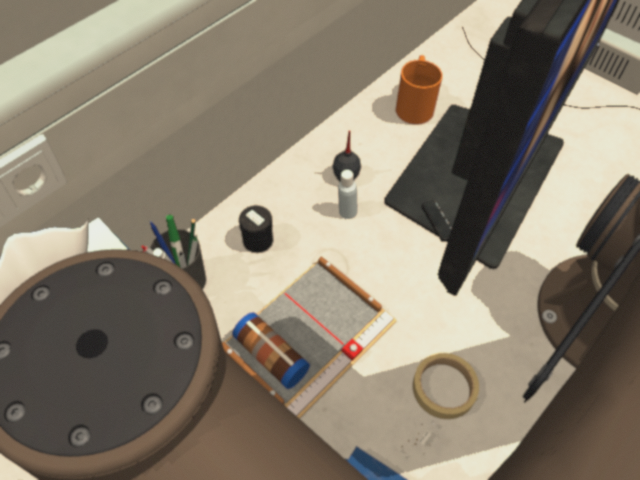

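Scene view: the core (about 212,322) lies left of the red line (267,294 → 300,345), with its stripe up. The can (269,240), bottle (380,235) and blower (397,220) stand behind the board and clear of it. The side view shows the same layout, with the core at (270,350) and the line from (287,294) to (345,343). Next I'll fit poses.

```bash
cat > h.py <<'E'
from station import *
import cv2, numpy as np
from scipy.optimize import minimize
def cal(n):
    c=calibration(n); return np.array(c['camera_matrix']),np.array(c['extrinsics'])
def proj(P,K,E):
    p=(np.asarray(P)-E[:3,3])@E[:3,:3]@K.T; return p[:,:2]/p[:,2:]
def plane(uv,z,K,E):
    d=np.c_[np.asarray(uv,float),np.ones(len(uv))]@np.linalg.inv(K).T@E[:3,:3].T
    return E[:3,3]+d*((z-E[2,3])/d[:,2])[:,None]
a=np.linspace(0,2*np.pi,40)
def cyl(x,y,w):
    r=.025; ax=np.array([np.cos(w),np.sin(w),0]); n=np.array([-ax[1],ax[0],0])
    ring=r*(np.cos(a)[:,None]*n+np.sin(a)[:,None]*[0,0,1])+[x,y,.035]
    return np.r_[ring+.06*ax,ring-.06*ax]
def fitcore(cams,x0):
    M=[]
    for n in cams:
        grab_frame(n); K,E=cal(n)
        r=regions_of('core',n)
        if r: print(n,'score',round(r[0]['score'],2),r[0]['rect']); M.append((np.asarray(r[0]['region'],bool),K,E))
    def cost(p):
        c=0
        for m,K,E in M:
            h=cv2.convexHull((proj(cyl(*p),K,E)*16).astype(np.int32))
            im=np.zeros((480,640),np.uint8); cv2.fillConvexPoly(im,h,1,shift=4)
            c+=1-(m&(im>0)).sum()/(m|(im>0)).sum()
        return c/len(M)
    S=np.array([x0]+[np.add(x0,d) for d in ([.02,0,0],[0,.02,0],[0,0,.15])])
    r=minimize(cost,x0,method='Nelder-Mead',options=dict(initial_simplex=S,xatol=1e-4,fatol=1e-4))
    return r.x,r.fun
def redline(n,z=.010):
    im=grab_frame(n).astype(int); K,E=cal(n)
    m=(im[...,0]>130)&(im[...,1]<90)&(im[...,2]<90)
    r=boxes_of('cursor',n); l,t,rr,b=[int(v) for v in r[0]['rect']]
    v,u=np.nonzero(m[t:b,l:rr]); return plane(np.c_[u+l,v+t],z,K,E)
E
python3 - <<'E'
from h import *
for n in ['scene','side']:
    K,E=cal(n)
    P=redline(n)[:,:2]
    print(n,len(P)); 
    line=cv2.fitLine(P.astype(np.float32),cv2.DIST_WELSCH,0,.0001,.001).ravel()
    d=line[:2];c=line[2:];t=(P-c)@d;o=(P-c)@[-d[1],d[0]]
    k=abs(o)<.003
    print('dir',d,np.degrees(np.arctan2(d[1],d[0])),'ends',c+d*t[k].min(),c+d*t[k].max(),k.mean())
    print('origin',plane([spot_point('cursor',n)[0]['uv']],.01,K,E)[0],'board',plane([spot_point('board',n)[0]['uv']],0,K,E)[0])
    for q in ['lens_bottle','objective_can','blower_bulb']: print(q,plane([spot_point(q,n)[0]['uv']],0,K,E)[0].round(3))
    c0=plane([spot_point('core',n)[0]['uv']],.035,K,E)[0];print('core',c0)
w=np.arctan2(d[1],d[0])
for cs in (['scene'],['side'],['scene','side']): print(cs,fitcore(cs,[c0[0],c0[1],w]))
print(cal('wrist')[1])
E
```

```text
scene 298
dir [ 0.99999845 -0.0017763 ] -0.101774335 ends [0.26430136 0.33009075] [0.41354295 0.32982565] 0.5335570469798657
origin [0.34820195 0.3265984  0.01      ] board [0.34205594 0.35856598 0.        ]
lens_bottle [0.457 0.123 0.   ]
objective_can [0.532 0.281 0.   ]Traceback (most recent call last):
  File "<stdin>", line 11, in <module>
IndexError: list index out of range
```

```bash
python3 - <<'E'
from h import *
for n in ['scene','side']:
    K,E=cal(n)
    P=redline(n)[:,:2]
    # line part only: beyond carriage
    P=P[P[:,0]>.30]
    line=cv2.fitLine(P.astype(np.float32),cv2.DIST_HUBER,0,.0001,.001).ravel()
    d=line[:2];c=line[2:];t=(P-c)@d;o=(P-c)@[-d[1],d[0]]
    print(n,len(P),'ang',np.degrees(np.arctan2(d[1],d[0])),'ends',(c+d*t.min()).round(4),(c+d*t.max()).round(4),o.std())
    for q,z in dict(cursor=.01,board=0,core=.035,lens_bottle=0,objective_can=0,blower_bulb=0).items():
        r=spot_point(q,n)
        if r: print(q,plane([r[0]['uv']],z,K,E)[0].round(4)); 
w=np.arctan2(d[1],d[0])
for cs in (['scene'],['side'],['scene','side']): print(cs,fitcore(cs,[.345,.42,w]))
print(cal('wrist')[1].round(3))
E
```

```text
scene 93 ang -2.0495698 ends [0.3013 0.3323] [0.4105 0.3284] 0.0007240552722237745
cursor [0.3531 0.3278 0.01  ]
board [0.3393 0.3589 0.    ]
core [0.3559 0.4228 0.035 ]
lens_bottle [0.4652 0.1232 0.    ]
objective_can [0.535  0.2778 0.    ]
blower_bulb [0.5135 0.0636 0.    ]Traceback (most recent call last):
  File "<stdin>", line 7, in <module>
cv2.error: OpenCV(4.12.0) /io/opencv/modules/imgproc/src/linefit.cpp:50: error: (-215:Assertion failed) count > 0 in function 'fitLine2D_wods'
```

```bash
cat >> h.py <<'E'
def redline(n,z=.010):
    im=grab_frame(n).astype(int); K,E=cal(n)
    m=(im[...,0]-np.maximum(im[...,1],im[...,2])>50)
    v,u=np.nonzero(m); P=plane(np.c_[u,v],z,K,E)
    P=P[(abs(P[:,1]-.33)<.02)&(abs(P[:,0]-.365)<.065)]
    return P
E
python3 - <<'E'
from h import *
for n in ['scene','side']:
    K,E=cal(n)
    P=redline(n)[:,:2]
    line=cv2.fitLine(P.astype(np.float32),cv2.DIST_HUBER,0,.0001,.001).ravel()
    d=line[:2];c=line[2:];t=(P-c)@d;o=(P-c)@[-d[1],d[0]]
    print(n,len(P),'ang',np.degrees(np.arctan2(d[1],d[0])),'ends',(c+d*t.min()).round(4),(c+d*t.max()).round(4),o.std())
    for q,z in dict(cursor=.01,board=0,core=.035,lens_bottle=0,objective_can=0,blower_bulb=0).items():
        r=spot_point(q,n)
        if r: print(q,plane([r[0]['uv']],z,K,E)[0].round(4)); 
w=np.arctan2(d[1],d[0])
for cs in (['scene'],['side'],['scene','side']): print(cs,fitcore(cs,[.355,.42,w]))
print(cal('wrist')[1].round(3), get_state()['t'])
E
```

```text
scene 141 ang -1.8943149 ends [0.3008 0.3321] [0.4141 0.3284] 0.0010558527082840513
cursor [0.3504 0.3253 0.01  ]
board [0.3313 0.357  0.    ]
core [0.3501 0.4209 0.035 ]
lens_bottle [0.4507 0.122  0.    ]
objective_can [0.524  0.2811 0.    ]
blower_bulb [0.508  0.0691 0.    ]
side 215 ang -1.9269862 ends [0.3005 0.3303] [0.4162 0.3264] 0.001528114112184505
cursor [0.3457 0.3313 0.01  ]
board [0.3376 0.3521 0.    ]
core [0.3542 0.4227 0.035 ]
lens_bottle [0.4519 0.1292 0.    ]
objective_can [0.5293 0.2755 0.    ]
blower_bulb [0.5086 0.0716 0.    ]
scene score 0.82 [180.0, 275.8, 241.9, 363.7]
['scene'] (array([ 0.3542623 ,  0.42215924, -0.05904016]), np.float64(0.05061898211829441))
side score 0.79 [233.6, 316.0, 307.0, 387.6]
['side'] (array([ 0.35419663,  0.41978936, -0.03672551]), np.float64(0.07284541723666216))
scene score 0.91 [179.0, 278.4, 243.8, 363.0]
side score 0.85 [232.2, 313.7, 306.8, 390.0]
['scene', 'side'] (array([ 0.35492856,  0.42123694, -0.0413372 ]), np.float64(0.05818386517300145))
[[-0.273 -0.919 -0.285  0.261]
 [-0.962  0.261  0.082  0.627]
 [-0.001  0.297 -0.955  0.385]
 [ 0.     0.     0.     1.   ]] 2.65
```

```bash
cat >> h.py <<'E'
def go(x,y,z,yawdeg):
    s=get_state(); p=np.array(s['eef_pos']); w=s['ee_rot'][2]
    d=np.array([x,y,z])-p; c,sn=np.cos(w),np.sin(w)
    tw=-((yawdeg-np.degrees(w)+180)%360-180)
    print('t',s['t'],'p',p.round(4),'yaw',np.degrees(w).round(2),'-> tx %.4f ty %.4f tz %.4f twist %.4f'%(*(np.array([d[0]*c+d[1]*sn,d[0]*sn-d[1]*c,-d[2]])/.25),tw/180))
E
python3 - <<'E'
from h import *
K,E=cal('scene')
print(plane([(172,279),(150,270),(198,266),(142,318),(30,352),(28,350)],0,K,E).round(3))
K,E=cal('side')
print('cup top z .1',plane([(155,245),(205,265),(207,290)],.1,K,E).round(3))
go(.352,.490,.12,-91.9)
E
```

```text
[[0.53  0.432 0.   ]
 [0.573 0.456 0.   ]
 [0.553 0.387 0.   ]
 [0.445 0.49  0.   ]
 [0.429 0.626 0.   ]
 [0.434 0.629 0.   ]]
cup top z .1 [[0.584 0.435 0.1  ]
 [0.501 0.407 0.1  ]
 [0.466 0.435 0.1  ]]
t 2.65 p [0.1844 0.6493 0.2266] yaw -15.86 -> tx 0.8188 ty 0.4297 tz 0.4262 twist 0.4225
```

```bash
python3 - <<'E'
from h import *
im=grab_frame('wrist'); cv2.imwrite('pics/w0.png',im[:,:,::-1])
E
```

```text
(no output)
```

View pics/w0.png

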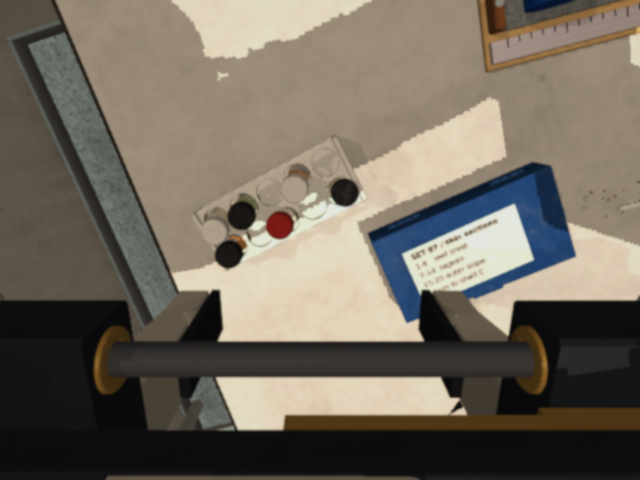

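Wrist view: bare fingers over the vials (280,200) and a blue box (470,240), with a corner of the board at the top right. The drawers' near corner is around (0.445, 0.49), so I'll come in from lower x, at x≈0.338.

>>> {"op": "arm_command", "data": {
  "commands": [
    {"tx": 0.05, "ty": 0.07, "tz": 0.02, "twist": 0.035},
    {"tx": 0.11, "ty": 0.15, "tz": 0.05, "twist": 0.075},
    {"tx": 0.17, "ty": 0.24, "tz": 0.08, "twist": 0.115},
    {"tx": 0.23, "ty": 0.32, "tz": 0.1, "twist": 0.155},
    {"tx": 0.29, "ty": 0.41, "tz": 0.12, "twist": 0.195},
    {"tx": 0.35, "ty": 0.5, "tz": 0.15, "twist": 0.235},
    {"tx": 0.41, "ty": 0.58, "tz": 0.17, "twist": 0.27},
    {"tx": 0.45, "ty": 0.63, "tz": 0.18, "twist": 0.3}
  ],
  "claw": 0.5
}}

```text
t: 3.37
eef_pos: [0.2499, 0.4645, 0.1811]
ee_rot: [3.141, -0.001, -1.226]
force: [0.5, -0.4, -1.0]
width: 0.0452
gripper_force: 0.0
```

```bash
python3 - <<'E'
from h import *
go(.338,.465,.13,-91.9); s=get_state(); print(s['q'],s['force'],s['width'])
E
```

```text
t 3.3667 p [0.2499 0.4645 0.1811] yaw -70.23 -> tx 0.1172 ty -0.3322 tz 0.2044 twist 0.1204
[ 1.44903848e+00  1.52914250e-01 -3.76570771e-01 -4.36464892e-04
 -1.04213419e+00 -1.10379793e+00] [ 0.50288002 -0.40459809 -0.9734231 ] 0.04521623115897084
```

>>> {"op": "arm_command", "data": {
  "commands": [
    {"tx": 0.01, "ty": -0.04, "tz": 0.02, "twist": 0.02},
    {"tx": 0.03, "ty": -0.1, "tz": 0.05, "twist": 0.04},
    {"tx": 0.06, "ty": -0.17, "tz": 0.09, "twist": 0.06},
    {"tx": 0.08, "ty": -0.23, "tz": 0.13, "twist": 0.08},
    {"tx": 0.1, "ty": -0.28, "tz": 0.16, "twist": 0.1},
    {"tx": 0.11, "ty": -0.32, "tz": 0.19, "twist": 0.12},
    {"tx": 0.117, "ty": -0.332, "tz": 0.204, "twist": 0.12},
    {"tx": 0.117, "ty": -0.332, "tz": 0.204, "twist": 0.12}
  ]
}}

```text
t: 4.03
eef_pos: [0.338, 0.4674, 0.1295]
ee_rot: [3.141, -0.002, -1.596]
force: [-0.6, -0.5, -0.4]
width: 0.0441
gripper_force: 0.0
```

```bash
python3 - <<'E'
from h import *
go(.338,.462,.043,-91.9); s=get_state(); print(s['force'])
a_=grab_frame('scene'); b_=grab_frame('wrist')
cv2.imwrite('pics/m1.png',cv2.resize(np.hstack([a_[120:,:420],b_[120:,:]])[:,:,::-1],None,fx=.75,fy=.75))
E
```

```text
t 4.0333 p [0.338  0.4674 0.1295] yaw -91.42 -> tx 0.0217 ty -0.0006 tz 0.3462 twist 0.0027
[-0.60250935 -0.48138166 -0.38414441]
```

View pics/m1.png

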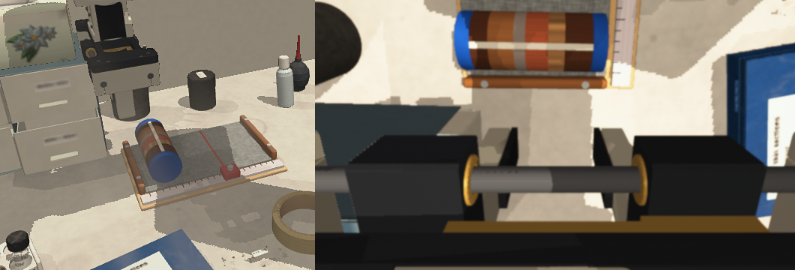

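The montage shows the gripper body (scene half, about 120,50) clear of the drawers. In the wrist half, the core (530,42) lies square ahead of both fingers. I'll refine the measurements with the wrist camera.

```bash
python3 - <<'E'
from h import *
print(fitcore(['wrist'],[.354,.421,-.035]))
print(fitcore(['wrist','scene'],[.354,.421,-.035]))
P=redline('wrist')[:,:2]
print(len(P))
E
```

```text
wrist score 0.76 [183.7, 131.6, 393.8, 220.5]
(array([ 0.35401439,  0.42134665, -0.04232378]), np.float64(0.016480175139868658))
wrist score 0.95 [183.6, 129.6, 389.3, 217.3]
scene score 0.94 [178.2, 275.9, 242.7, 364.0]
(array([ 0.35414126,  0.42112874, -0.0500207 ]), np.float64(0.04428150195222519))
1147
```

>>> {"op": "arm_command", "data": {
  "commands": [
    {"tx": -0.005, "ty": 0, "tz": 0.05, "twist": 0.003},
    {"tx": -0.005, "ty": 0, "tz": 0.11, "twist": 0.003},
    {"tx": -0.005, "ty": 0, "tz": 0.17, "twist": 0.003},
    {"tx": -0.005, "ty": 0, "tz": 0.23, "twist": 0.003},
    {"tx": -0.005, "ty": 0, "tz": 0.28, "twist": 0.003},
    {"tx": -0.005, "ty": 0, "tz": 0.31, "twist": 0.003},
    {"tx": -0.005, "ty": 0, "tz": 0.33, "twist": 0.003},
    {"tx": -0.005, "ty": 0, "tz": 0.34, "twist": 0.003}
  ]
}}

```text
t: 5.15
eef_pos: [0.3376, 0.4694, 0.0451]
ee_rot: [3.141, -0.001, -1.605]
force: [0.5, 0.3, -0.5]
width: 0.0438
gripper_force: 0.0
```

>>> {"op": "arm_command", "data": {
  "commands": [
    {"tx": 0.008, "ty": 0, "tz": 0.01, "twist": 0},
    {"tx": 0.018, "ty": 0, "tz": 0.01, "twist": 0},
    {"tx": 0.028, "ty": 0, "tz": 0.01, "twist": 0},
    {"tx": 0.038, "ty": 0, "tz": 0.01, "twist": 0},
    {"tx": 0.048, "ty": 0, "tz": 0.01, "twist": 0},
    {"tx": 0.058, "ty": 0, "tz": 0.01, "twist": 0},
    {"tx": 0.067, "ty": 0, "tz": 0.01, "twist": 0},
    {"tx": 0.075, "ty": 0, "tz": 0.01, "twist": 0}
  ]
}}

```text
t: 5.82
eef_pos: [0.3371, 0.4505, 0.0433]
ee_rot: [-3.141, 0.0, -1.606]
force: [-0.8, 1.3, 1.4]
width: 0.0433
gripper_force: 0.0
```

>>> {"op": "arm_command", "data": {
  "commands": [
    {"tx": 0.007, "ty": 0, "tz": 0, "twist": 0},
    {"tx": 0.014, "ty": 0, "tz": 0, "twist": 0},
    {"tx": 0.021, "ty": 0, "tz": 0, "twist": 0},
    {"tx": 0.028, "ty": 0, "tz": 0, "twist": 0},
    {"tx": 0.035, "ty": 0, "tz": 0, "twist": 0},
    {"tx": 0.042, "ty": 0, "tz": 0, "twist": 0},
    {"tx": 0.046, "ty": 0, "tz": 0, "twist": 0},
    {"tx": 0.048, "ty": 0, "tz": 0, "twist": 0}
  ]
}}

```text
t: 6.48
eef_pos: [0.3366, 0.4384, 0.043]
ee_rot: [3.142, -0.0, -1.606]
force: [-0.1, -0.0, 0.3]
width: 0.0439
gripper_force: 0.0
```

```bash
python3 - <<'E'
from h import *
go(.336,.363,.042,-91.9); print(get_state()['force'])
print(fitcore(['wrist'],[.354,.405,-.035]))
a_=grab_frame('scene'); b_=grab_frame('wrist')
cv2.imwrite('pics/m2.png',cv2.resize(np.hstack([a_[120:,:420],b_[120:,:]])[:,:,::-1],None,fx=.75,fy=.75))
E
```

```text
t 6.4833 p [0.3366 0.4384 0.043 ] yaw -92.0 -> tx 0.3015 ty -0.0083 tz 0.0041 twist -0.0006
[-0.06735573 -0.04374578  0.32145628]
wrist score 0.75 [110.5, 168.8, 430.2, 288.9]
(array([ 0.35298324,  0.40355917, -0.0372566 ]), np.float64(0.029440088045123103))
```

View pics/m2.png

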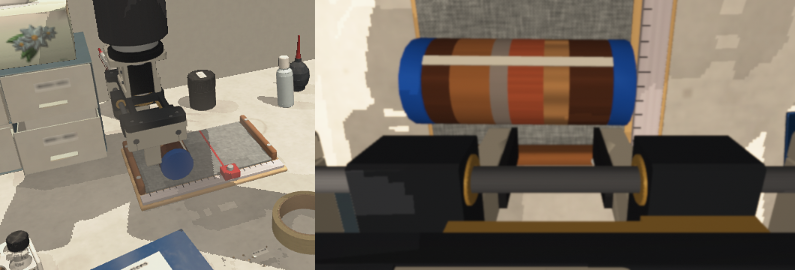

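The core is rolling square: in the wrist half the stripe has moved forward to (520,60). Pushing on.

>>> {"op": "arm_command", "data": {
  "commands": [
    {"tx": 0.006, "ty": 0, "tz": 0, "twist": 0},
    {"tx": 0.014, "ty": 0, "tz": 0, "twist": 0},
    {"tx": 0.023, "ty": 0, "tz": 0, "twist": 0},
    {"tx": 0.032, "ty": 0, "tz": 0, "twist": 0},
    {"tx": 0.041, "ty": 0, "tz": 0, "twist": 0},
    {"tx": 0.05, "ty": 0, "tz": 0, "twist": 0},
    {"tx": 0.059, "ty": 0, "tz": 0, "twist": 0},
    {"tx": 0.068, "ty": 0, "tz": 0, "twist": 0}
  ]
}}

```text
t: 7.35
eef_pos: [0.336, 0.4214, 0.0431]
ee_rot: [-3.142, 0.0, -1.606]
force: [0.0, 0.7, 0.2]
width: 0.0437
gripper_force: 0.1
```

>>> {"op": "arm_command", "data": {
  "commands": [
    {"tx": 0.009, "ty": 0, "tz": 0, "twist": 0},
    {"tx": 0.018, "ty": 0, "tz": 0, "twist": 0},
    {"tx": 0.027, "ty": 0, "tz": 0, "twist": 0},
    {"tx": 0.036, "ty": 0, "tz": 0, "twist": 0},
    {"tx": 0.045, "ty": 0, "tz": 0, "twist": 0},
    {"tx": 0.053, "ty": 0, "tz": 0, "twist": 0},
    {"tx": 0.059, "ty": 0, "tz": 0, "twist": 0},
    {"tx": 0.063, "ty": 0, "tz": 0, "twist": 0}
  ]
}}

```text
t: 8.02
eef_pos: [0.3354, 0.4056, 0.043]
ee_rot: [3.142, -0.0, -1.606]
force: [-0.3, 0.3, -0.0]
width: 0.0434
gripper_force: 0.0
```

```bash
python3 - <<'E'
from h import *
go(.336,.363,.042,-91.9); print(get_state()['force'])
print(fitcore(['wrist'],[.354,.371,-.035]))
P=redline('wrist')[:,:2]
print(len(P), P[:,1].mean(),P[:,0].min(),P[:,0].max())
E
```

```text
t 8.0167 p [0.3354 0.4056 0.043 ] yaw -92.0 -> tx 0.1703 ty -0.0083 tz 0.0041 twist -0.0006
[-0.2544053   0.30498706 -0.027269  ]
wrist score 0.8 [110.2, 171.5, 428.6, 292.6]
(array([ 0.35188786,  0.37136481, -0.04063576]), np.float64(0.029807162534435272))
1752 0.32902091363628866 0.30002051923047335 0.41630298109667524
```

>>> {"op": "arm_command", "data": {
  "commands": [
    {"tx": 0.006, "ty": 0, "tz": 0, "twist": 0},
    {"tx": 0.014, "ty": 0, "tz": 0, "twist": 0},
    {"tx": 0.023, "ty": 0, "tz": 0, "twist": 0},
    {"tx": 0.032, "ty": 0, "tz": 0, "twist": 0},
    {"tx": 0.041, "ty": 0, "tz": 0, "twist": 0},
    {"tx": 0.05, "ty": 0, "tz": 0, "twist": 0},
    {"tx": 0.059, "ty": 0, "tz": 0, "twist": 0},
    {"tx": 0.068, "ty": 0, "tz": 0, "twist": 0}
  ]
}}

```text
t: 8.83
eef_pos: [0.3349, 0.3887, 0.0431]
ee_rot: [3.142, 0.0, -1.606]
force: [-0.3, -0.1, -0.3]
width: 0.0441
gripper_force: 0.1
```

```bash
python3 - <<'E'
from h import *
P=redline('wrist')[:,:2]
line=cv2.fitLine(P.astype(np.float32),cv2.DIST_WELSCH,0,.0001,.001).ravel()
d=line[:2]*np.sign(line[0]);c=line[2:];o=(P-c)@[-d[1],d[0]]
print('ang',np.arctan2(d[1],d[0]),'y at .351',c[1]+d[1]/d[0]*(.351-c[0]),o.std(),len(P))
print(fitcore(['wrist'],[.353,.356,-.035]))
b_=grab_frame('wrist'); cv2.imwrite('pics/w3.png',b_[:,:,::-1])
E
```

```text
ang 0.14913228 y at .351 0.33766392 0.009060184108485119 4030
wrist score 0.69 [112.6, 170.2, 431.5, 290.9]
(array([ 0.35127915,  0.35371775, -0.04373665]), np.float64(0.025465445645298845))
```

View pics/w3.png

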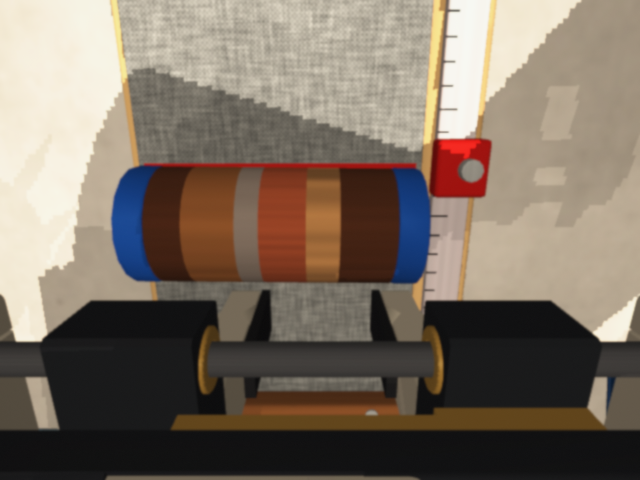

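The stripe has rolled out of sight, and the line (row 165, columns 145–415) is just ahead of the core. I'll project those line pixels to check its position.

```bash
python3 - <<'E'
from h import *
im=cv2.imread('pics/w3.png')[:,:,::-1].astype(int); K,E=cal('wrist')
m=im[...,0]-im[...,1:].max(2)>60; m[:155]=0; m[172:]=0; m[:,:150]=0; m[:,410:]=0
us=np.arange(160,405,10); uv=np.array([[u,np.nonzero(m[:,u])[0].min()] for u in us if m[:,u].any()],float)
P=plane(uv,.01,K,E); f=np.polyfit(P[:,0]-.351,P[:,1],1); print('far edge at .351',f[1],'slope',f[0],'minus half ->',f[1]+.0015)
go(.335,.363,.042,-91.9)
E
```

```text
far edge at .351 0.3278924832007602 slope -0.035132368026420134 minus half -> 0.3293924832007602
t 9.0333 p [0.3349 0.3889 0.0431] yaw -92.0 -> tx 0.1034 ty -0.0041 tz 0.0043 twist -0.0006
```

>>> {"op": "arm_command", "data": {
  "commands": [
    {"tx": 0.006, "ty": 0, "tz": 0, "twist": 0},
    {"tx": 0.014, "ty": 0, "tz": 0, "twist": 0},
    {"tx": 0.023, "ty": 0, "tz": 0, "twist": 0},
    {"tx": 0.032, "ty": 0, "tz": 0, "twist": 0},
    {"tx": 0.041, "ty": 0, "tz": 0, "twist": 0},
    {"tx": 0.049, "ty": 0, "tz": 0, "twist": 0},
    {"tx": 0.055, "ty": 0, "tz": 0, "twist": 0},
    {"tx": 0.058, "ty": 0, "tz": 0, "twist": 0}
  ]
}}

```text
t: 9.7
eef_pos: [0.3343, 0.374, 0.043]
ee_rot: [3.141, -0.0, -1.606]
force: [-0.5, -1.3, -0.3]
width: 0.0439
gripper_force: 0.0
```

```bash
python3 - <<'E'
from h import *
go(.335,.363,.042,-91.9)
print(fitcore(['wrist'],[.353,.34,-.035]))
E
```

```text
t 9.7 p [0.3343 0.374  0.043 ] yaw -92.01 -> tx 0.0441 ty -0.0043 tz 0.0042 twist -0.0006
wrist score 0.72 [113.2, 171.9, 430.7, 292.4]
(array([ 0.35045899,  0.33957977, -0.04422552]), np.float64(0.02393068353734007))
```

>>> {"op": "arm_command", "data": {
  "commands": [
    {"tx": 0.005, "ty": 0, "tz": 0, "twist": 0},
    {"tx": 0.011, "ty": 0, "tz": 0, "twist": 0},
    {"tx": 0.017, "ty": 0, "tz": 0, "twist": 0},
    {"tx": 0.023, "ty": 0, "tz": 0, "twist": 0},
    {"tx": 0.028, "ty": 0, "tz": 0, "twist": 0},
    {"tx": 0.032, "ty": 0, "tz": 0, "twist": 0},
    {"tx": 0.035, "ty": 0, "tz": 0, "twist": 0},
    {"tx": 0.037, "ty": 0, "tz": 0, "twist": 0}
  ]
}}

```text
t: 10.47
eef_pos: [0.3341, 0.3651, 0.0431]
ee_rot: [-3.142, 0.0, -1.606]
force: [-0.2, -0.2, -0.4]
width: 0.0436
gripper_force: 0.1
```

```bash
python3 - <<'E'
from h import *
go(.335,.363,.042,-91.9)
print(fitcore(['wrist'],[.353,.33,-.035]),fitcore(['scene'],[.353,.33,-.035]))
E
```

```text
t 10.4667 p [0.3341 0.3651 0.0431] yaw -92.0 -> tx 0.0083 ty -0.0040 tz 0.0043 twist -0.0006
wrist score 0.97 [116.3, 170.3, 433.1, 291.2]
scene score 0.69 [272.5, 292.3, 318.5, 347.0]
(array([ 0.3494894 ,  0.33115919, -0.048514  ]), np.float64(0.03455217295389368)) (array([ 0.34855526,  0.32298457, -0.23405308]), np.float64(0.500616522811344))
```

Wrist fit puts the core about 1.7 mm from the line. I'll back off and rise.

>>> {"op": "arm_command", "data": {
  "commands": [
    {"tx": -0.01, "ty": 0, "tz": 0, "twist": 0},
    {"tx": -0.04, "ty": 0, "tz": 0, "twist": 0},
    {"tx": -0.08, "ty": 0, "tz": 0, "twist": 0},
    {"tx": -0.12, "ty": 0, "tz": -0.04, "twist": 0},
    {"tx": -0.16, "ty": 0, "tz": -0.1, "twist": 0},
    {"tx": -0.2, "ty": 0, "tz": -0.18, "twist": 0},
    {"tx": -0.23, "ty": 0, "tz": -0.26, "twist": 0},
    {"tx": -0.24, "ty": 0, "tz": -0.32, "twist": 0}
  ]
}}

```text
t: 11.33
eef_pos: [0.3365, 0.4277, 0.1247]
ee_rot: [-3.141, 0.002, -1.605]
force: [0.2, 0.4, -0.9]
width: 0.0439
gripper_force: 0.0
```

```bash
python3 - <<'E'
from h import *
print(get_state()['t'],get_state()['eef_pos'])
for n in ['wrist','scene','side']: print(fitcore([n],[.35,.33,-.035]))
a_=grab_frame('scene'); b_=grab_frame('wrist')
cv2.imwrite('pics/m4.png',cv2.resize(np.hstack([a_[120:,:420],b_[:360,:]])[:,:,::-1],None,fx=.75,fy=.75))
E
```

```text
11.3333 [0.3365277  0.42773757 0.12471162]
wrist score 0.8 [175.3, 41.0, 402.7, 137.7]
(array([ 0.3510278 ,  0.33227125, -0.04665772]), np.float64(0.012018760992769217))
scene score 0.86 [247.4, 263.2, 315.9, 343.1]
(array([ 0.34996402,  0.33221246, -0.05426403]), np.float64(0.08362989323843417))Traceback (most recent call last):
  File "<stdin>", line 3, in <module>
  File "h.py", line 30, in fitcore
    r=minimize(cost,x0,method='Nelder-Mead',options=dict(initial_simplex=S,xatol=1e-4,fatol=1e-4))
    res = _minimize_neldermead(fun, x0, args, callback, bounds=bounds,
                               **options)
    fsim[k] = func(sim[k])
              ~~~~^^^^^^^^
    fx = function(np.copy(x), *(wrapper_args + args))
  File "h.py", line 28, in cost
    return c/len(M)
           ~^~~~~~~
ZeroDivisionError: division by zero
```

The wrist and scene fits agree: the core sits about 2–3 mm from the line, within 1° of square, and the arm is clear. Handing in.

```bash
python3 -c "
from station import *
print(job_done())"
```

```text
the job is handed in; nothing more can be done
None
```

The core was rolled over onto the red line and handed in at about 11 s: by camera fit its middle is 2–3 mm from the line and about 1° off square, and the bottle, can and blower were never touched.

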